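# Nudge the meal tray home under the lid crimper

## Robot

A 6-joint arm with a two-finger parallel gripper is mounted at the origin on the work surface. World frame = base frame: x ahead of the robot, y to its left, z up, the work surface at z = 0. Lengths are in m, angles in degrees, forces in N, time in s.
With the tool pointing down it reaches from about 0.375 to 0.75 m from the base axis. Payload 9 kg.
Tool frame: the origin (TCP) lies where the fingers leave the gripper's body, on its centre line; the fingertips stand 73 mm ahead of it and the grasp point (between the pads) lies 54 mm ahead of it (robot.tip_reach is the distance from the TCP to the fingertips, in m); z points along the fingers, y is the direction in which the jaws open and shut (so a half turn about z gives the same grasp; the last joint's range is limited). The gripper opens to 85 mm and grips with 20 to 120 N. Pads are 22 mm wide; open, the fingers measure 114 mm over their backs; the gripper's body (76 mm by 85 mm) begins 54 mm behind the grasp point. The pads swing forward as they close: fully open they stand 13 mm farther back than shut.
Start: joints at [54.505, 5.964, 5.575, 89.605, 0, 77.527], TCP at [0.235, 0.552, 0.304] pointing down, gripper open.
Joint ranges: [-171.21, 171.21], [-48.23, 106.86], [-62.78, 66.21], [-105.2, 120.99], [-86.42, 89.51], [-180, 180]. Speed limits (degrees/s): [127.2, 127.2, 147.25, 180, 180, 180].

## Interface

Orientations are given as [roll, pitch, yaw] about the fixed x, y, z axes, in that order (R = Rz(yaw) Ry(pitch) Rx(roll)).
In Python, from plant import robot gives the robot as it stands. Calls block until the motion is done:
- robot.move_pose(position, orientation): joint-space move of the TCP to a pose.
- robot.line_to(position, vel=0.15, rotation=None, guard=None): straight line of the TCP; rotation=None keeps the orientation; vel is the mean speed in m/s. With guard (N) it stops when the force on the tool has changed by that much, and returns True; else False.
- robot.goto_joints(angles): joint-space move.
- robot.set_gripper(opening): finger opening in m; the grip force is fixed at half the most; returns when the fingers have stopped.
- robot.pause(seconds).
- robot.ik(position, orientation): joint angles nearest the present ones, or None.
- robot.observe(): the state.
- robot.grab_frame(name): name is "scene" or "top" or "wrist"; returns the picture (420x560x3 uint8, blue, green, red); there is no depth.
- robot.get_calibration(name): a dict with "vertical_fov" (degrees; the focal length in pixels is half the picture's height over the tangent of half this angle, whatever the lens; pixels are square), "cx", "cy" (the principal point, pixels), "rvec" (rotation vector, rad) and "tvec" (3), from world to camera coordinates, as OpenCV has them. Camera axes: x right, y down, z forward; pixel columns grow to the right and rows downward; lengths in m; the calibration is good to about 2 mm. A picture is of the moment at which its call begins: read the wrist's pose just before it. get_calibration takes no time and is no camera call; for the wrist camera it gives the pose at the moment of the call.
A pose or a line that the arm cannot do raises robot.IKError and nothing moves.
- robot.job_done(): hands the job in, once; it reports no verdict.
The state is a dict: "time": time; "q": joint angles; "qvel": joint speeds; "joint_torque": joint torques, N m; "tool_pos": TCP position; "tcp_rot": TCP orientation; "ft_force": force on the tool from outside, world axes, zero at the start; "torque": the same for the moment, N m; "gripper_width": finger opening in m.
Only numpy, scipy, OpenCV 4.12 (cv2) and the standard library are available. Lean on these libraries where they do the work, as an engineer would, in place of code of your own. Each camera call takes 0.05 s, during which the arm holds its last target.

## Task

Take the red-handled pusher from its rest and, using only the pusher on the tray, nudge the lidded foil tray gently along its slide, in under the crimping hood, until it rests lightly pressed against the sprung stop hidden inside; do not ram the stop. Then lay the pusher back on its rest, leaving the tray against the stop and the sauce bottle, cup and spare trays where they are. Keep the hand and arm off the tray and the hot hood.

Things in the scene. Friction and masses are not known exactly. Their poses are not given: they have to be found in the camera images.
- slide_bed: fixed dark steel slide, 360 x 176 mm, 12 mm thick, on the table. Origin: centre of its underside; +x is the direction in which the tray is pushed, z up. Two white guide rails run along x its whole length, inner faces at y = +-65.5 mm, tops 34 mm above the table. The tray slides between them on the slide's top.
- hood: fixed steel and blue crimping hood over the far part of the slide, 200 mm (x) x 170 mm (y), its top 127 mm above the table. Origin: on the slide's top at the hood's middle, 80 mm ahead of the slide's origin along the slide's x; axes parallel to the slide's. Open mouth at x = -100 mm, 158 mm wide, 50 mm high. Inside, out of sight, is a sprung stop.
- mouth (a point): middle of the hood's mouth on the slide's top, 20 mm behind the slide's origin. The hidden stop's face stands 95 to 145 mm farther in, different each time. It yields 2 mm per 3 N for 4 mm, then is solid. Over 9 N on it dents the tray. Friction of tray on slide (roughly 1 to 3 N, varies) keeps the tray pressed on the spring once the pusher is withdrawn.
- meal_tray: lidded foil meal tray, 95 mm along its x, 125 mm along its y, 45 mm high, about 0.3 kg (varies). Origin: centre of its underside. Stands on the slide between the rails before the hood, its x along the slide's x, with 3 mm play to each rail.
- pusher: pusher, 0.22 kg. Origin: centre of its handle; x towards the push plate, z up as it lies on the rest. Red handle 100 (x) x 22 (y) x 28 mm (z) centred on the origin, gripped there across y from above; steel bars 16 mm wide, 10 mm high run from both ends, to x = -97 mm and to the white plate: 70 mm wide, from 25 mm below to 15 mm above the origin, front face at x = 156 mm.
- rest: fixed grey rest, 200 x 70 mm. Origin: centre of its underside on the table. The pusher lies along its x, plate to +x, pusher origin 60 mm above the rest's (up to 8 mm off along x at first). Two posts at x = +-75 mm (12 mm thick) hold the bars in notches 26 mm wide, floor 55 mm and cheeks 71 mm above the table. The handle hangs free between the posts.
- sauce_bottle: yellow bottle, 56 mm across, 150 mm high, a bystander. Origin: centre of its underside.
- steel_cup: steel cup, 70 mm across, 80 mm high, a bystander. Origin: centre of its underside.
- tray_stack: two spare foil trays stacked, 95 x 125 x 90 mm, a bystander. Origin: centre of the underside.
Not all that is in view belongs to the job. What is shaped like the meal_tray but turquoise is not meant. Of the things shaped like the rest, the grey one is meant.

How it is judged:
By the outcome, as a careful person would: the job done as asked, in the order asked, and still so for the second after the job is handed in, with the robot touching nothing.
It also fails if it takes over 70 s, if anything falls off the work surface, if the arm or the gripper's body presses on something with over 40 N, if the wrist force passes 120 N, or if a joint passes its speed limit or range.

## Working session

There is one attempt and no reset: what is moved stays moved. The work goes in short steps, each a Python script; the robot and the scene stay as the last script left them, time stands still between calls to the robot, and variables do not carry over. Pictures are saved under pics/ and viewed, and the job is handed in when it is done.

```bash
ls; mkdir -p pics
python3 - <<'E'
from plant import robot
import cv2
for n in("scene","top"):
    cv2.imwrite(f"pics/{n}0.png",robot.grab_frame(n)); print(n,robot.get_calibration(n))
print(robot.observe())
E
```

```text
pics
scene {'vertical_fov': 42.22912474945879, 'cx': 290.9310028258431, 'cy': 209.66015207988104, 'rvec': array([ 1.62596322,  1.63224662, -0.89728079]), 'tvec': array([-0.0712673 , -0.23624132,  1.68140901])}
top {'vertical_fov': 46.994888078843914, 'cx': 276.5771556351987, 'cy': 213.38637606766312, 'rvec': array([ 2.08965501, -2.13252391,  0.23733157]), 'tvec': array([0.06349644, 0.52250929, 1.06205551])}
{'time': 0.1, 'q': array([ 5.45054797e+01,  5.99502883e+00,  5.53352417e+00,  8.96052336e+01,
       -1.77429990e-03,  7.75290021e+01]), 'qvel': array([-0.07493709,  0.00294657,  0.05155312, -0.09749574, -0.03862107,
       -0.03134654]), 'joint_torque': array([ 5.46529904e-03, -5.58208072e+01,  5.04720640e+01,  1.28911497e-02,
       -2.86923541e-04,  1.84749121e-05]), 'tool_pos': array([0.23451789, 0.55204388, 0.30322106]), 'tcp_rot': array([-1.79934453e+02, -1.26793724e-02,  1.56976471e+02]), 'ft_force': array([-0.37878101, -0.14552719, -0.31101371]), 'torque': array([ 0.00911752, -0.02174979, -0.0220408 ]), 'gripper_width': 0.08518862716809952}
```

View pics/scene0.png

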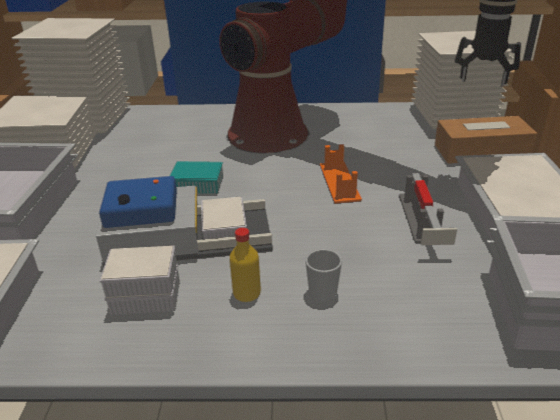

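View pics/top0.png

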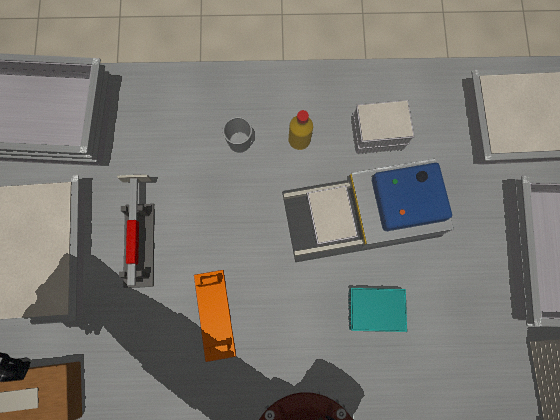

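The top view shows:
- The grey rest with the red pusher is at about (133,240). An orange rest-shaped decoy is at (214,315).
- The white meal tray is on the slide at (332,213). A turquoise decoy tray is at (378,310).

The grey rest and the white tray between the rails fit the description. I'll confirm both in enlarged crops.

Run:
```python
import cv2
im=cv2.imread("pics/top0.png")
c=im[165:300,90:180]; cv2.imwrite("pics/c1.png",cv2.resize(c,None,fx=4.4,fy=4.4,interpolation=cv2.INTER_CUBIC))
c=im[150:270,275:460]; cv2.imwrite("pics/c2.png",cv2.resize(c,None,fx=4.3,fy=4.3,interpolation=cv2.INTER_CUBIC))
```

```text
(no output)
```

View pics/c1.png

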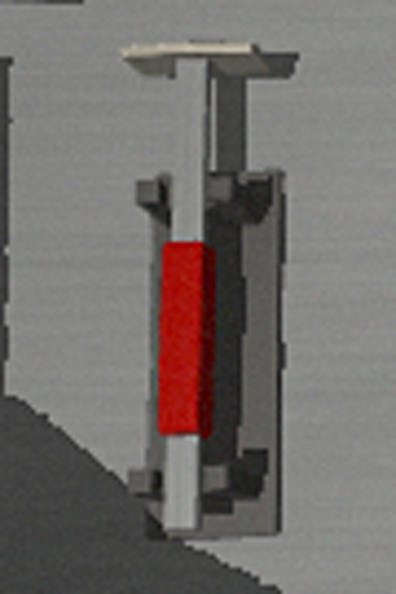

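View pics/c2.png

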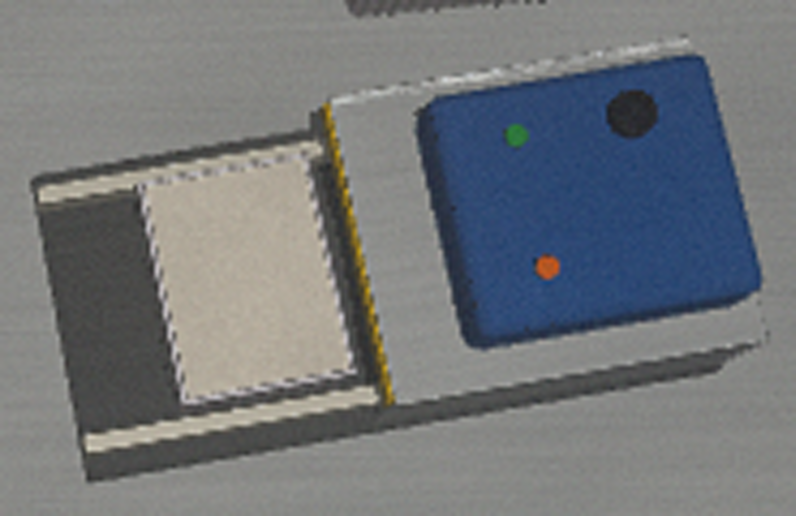

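```bash
cat > h.py <<'E'
from plant import robot
import numpy as np, cv2
from scipy.optimize import least_squares
def K(c):
    f=210/np.tan(np.radians(c["vertical_fov"]/2)); return np.array([[f,0,c["cx"]],[0,f,c["cy"]],[0,0,1.]])
def proj(c,P): return cv2.projectPoints(np.asarray(P,float),c["rvec"],c["tvec"],K(c),None)[0][:,0]
def unproj(c,uv,z):
    R=cv2.Rodrigues(c["rvec"])[0]; o=-R.T@np.ravel(c["tvec"])
    d=R.T@np.linalg.inv(K(c))@np.array([uv[0],uv[1],1.]); return o+d*(z-o[2])/d[2]
def place(p,L):
    c,s=np.cos(p[2]),np.sin(p[2]); L=np.asarray(L,float)
    return np.c_[p[0]+c*L[:,0]-s*L[:,1],p[1]+s*L[:,0]+c*L[:,1],L[:,2]]
def fit(obs,p0):  # obs: list of (calib, localpts, pixels)
    r=lambda p: np.concatenate([(proj(c,place(p,L))-np.asarray(U)).ravel() for c,L,U in obs])
    s=least_squares(r,p0,loss="soft_l1"); return s.x, r(s.x).reshape(-1,2)
E
cat > m.py <<'E'
from h import *
c=robot.get_calibration("top")
C2=lambda l:[(x/4.3+275-.4,y/4.3+150-.4) for x,y in l]
C1=lambda l:[(x/4.4+90-.4,y/4.4+165-.4) for x,y in l]
np.set_printoptions(precision=4,suppress=True)
S=[(-.18,.088,.012),(-.18,-.088,.012),(-.18,.0655,.034),(-.18,-.0655,.034)]
p,r=fit([(c,S,C2([(32,178),(88,482),(40,206),(85,436)]))],[.5,0,-1.4]); print("slide",p,np.degrees(p[2]),r)
T=[(-.0475,.0625,.057),(.0475,.0625,.057),(.0475,-.0625,.057),(-.0475,-.0625,.057)]
t,r=fit([(c,T,C2([(140,185),(308,155),(355,372),(185,403)]))],[.5,0,-1.4]); print("tray",t,np.degrees(t[2]),r)
d=t[:2]-p[:2];cs,sn=np.cos(p[2]),np.sin(p[2]);print("tray in slide",cs*d[0]+sn*d[1],-sn*d[0]+cs*d[1])
print(unproj(c,C2([(390,403)])[0],.1))
# pusher: handle top z .074, bar ends top z .065 , plate top .075
z=.060
P=[(-.05,.011,z+.014),(.05,.011,z+.014),(.05,-.011,z+.014),(-.05,-.011,z+.014),(-.097,.008,z+.005),(-.097,-.008,z+.005),(.156,.035,z+.015)]
u,r=fit([(c,P,C1([(159,434),(164,243),(208,243),(203,436),(164,528),(197,529),(122,50)]))],[.4,.37,0]); print("pusher",u,np.degrees(u[2]),r)
R=[(-.1,-.035,0.0),(.1,-.035,0.0)]
for uv in C1([(281,535),(284,172)]): print(unproj(c,uv,0.005))
E
python3 m.py
```

```text
slide [ 0.5307 -0.1536 -1.414 ] -81.01740477080634 [[-0.001  -0.2158]
 [ 0.3471  0.1218]
 [-0.01   -0.1316]
 [-0.3285  0.2044]]
tray [ 0.5194 -0.0755 -1.4101] -80.7920749957242 [[-0.4762 -0.6728]
 [ 0.159  -0.7093]
 [ 0.7312  0.5533]
 [-0.3374  0.7219]]
tray in slide -0.07896519819376566 0.0010462573421806311
[ 0.443 -0.14   0.1  ]
pusher [0.4619 0.3811 0.0155] 0.8876543741181081 [[-0.2743  0.5468]
 [-0.0691 -0.0842]
 [-0.3339 -0.4188]
 [-0.345  -0.2613]
 [ 0.5155  0.7242]
 [ 0.2451  0.2351]
 [ 0.2956 -0.8459]]
[0.366  0.3444 0.005 ]
[0.5649 0.3494 0.005 ]
```

Run:
```python
from h import *
np.set_printoptions(precision=2,suppress=True)
yp=.9; ys=-81.0
d=np.array([np.cos(np.radians(ys)),np.sin(np.radians(ys))])
O=np.array([.5307,-.1536])
for k in (0,180):
    for n,xy,z,y in [("pick",(.4619,.3811),.114,yp),("above",(.4619,.3811),.25,yp),("s0",O-d*(.31),.25,ys),("s0l",O-d*.31,.097,ys),("end",O+d*(.03-.156),.097,ys),("endup",O+d*(-.02-.156),.097,ys)]:
        q=robot.ik([*xy,z],[180,0,y+k]); print(k,n,np.array(xy),q)
q=robot.observe()
for _ in range(6):
    robot.pause(.02); print(robot.observe()["ft_force"])
```

```text
0 pick [0.46 0.38] [  27.03    8.86  -11.19   69.95    0.   -153.87]
0 above [0.46 0.38] [  27.03    5.52   -0.5    83.98    0.   -153.87]
0 s0 [0.48 0.15] [  2.71 -10.84 -16.4   84.45   0.   -96.29]
0 s0l [0.48 0.15] [  2.71  -6.52 -28.61  67.91   0.   -96.29]
0 end [ 0.51 -0.03] [ -17.93   -5.42  -27.58   67.84    0.   -116.93]
0 endup [0.5  0.02] [ -12.61   -6.93  -28.98   67.94    0.   -111.61]
180 pick [0.46 0.38] [ 27.03   8.86 -11.19  69.95   0.    26.13]
180 above [0.46 0.38] [27.03  5.52 -0.5  83.98  0.   26.13]
180 s0 [0.48 0.15] [  2.71 -10.84 -16.4   84.45   0.    83.71]
180 s0l [0.48 0.15] [  2.71  -6.52 -28.61  67.91   0.    83.71]
180 end [ 0.51 -0.03] [-17.93  -5.42 -27.58  67.84   0.    63.07]
180 endup [0.5  0.02] [-12.61  -6.93 -28.98  67.94   0.    68.39]
[ 0.17 -0.53  0.15]
[ 0.44 -0.36  0.39]
[ 0.66  0.04 -0.34]
[-0.33  0.52 -0.07]
[-0.41 -0.39  0.04]
[-0.39 -0.52  0.37]
```

Run:
```python
from h import *
robot.move_pose([.4619,.3811,.25],[180,0,180.9])
c=robot.get_calibration("wrist"); im=robot.grab_frame("wrist"); cv2.imwrite("pics/w1.png",im); np.save("w1.npy",c,allow_pickle=True)
print(c,robot.observe()["time"],robot.observe()["tool_pos"])
```

```text
{'vertical_fov': 59.396190032236454, 'cx': 280.492171007318, 'cy': 207.66615030791243, 'rvec': array([-2.05818555, -2.08874477, -0.29368776]), 'tvec': array([-0.37523819, -0.4697395 ,  0.1977602 ])} 1.3667 [0.46126189 0.3819958  0.25038636]
```

View pics/w1.png

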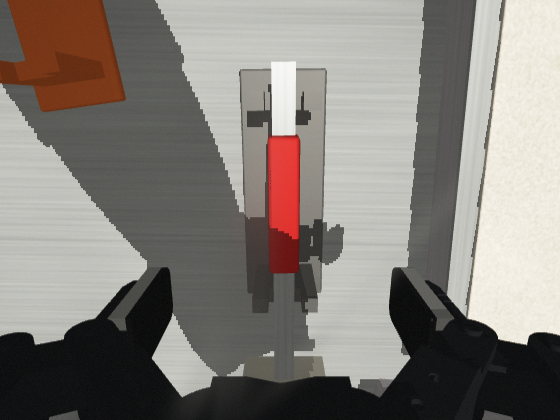

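The wrist view shows the red handle from (269,137) to (299,272). It lies on the grey rest, whose rear base corners are at (240,70) and (326,70). I'll fit the pusher and rest from these.

Run:
```python
from h import *
np.set_printoptions(precision=4,suppress=True)
c=np.load("w1.npy",allow_pickle=True).item(); z=.06
P=[(-.05,-.011,z+.014),(-.05,.011,z+.014),(.05,-.011,z+.014),(.05,.011,z+.014),(-.097,-.008,z+.005),(-.097,.008,z+.005)]
U=[(268.5,137),(299.5,137),(269.5,272),(299.5,272),(272,62),(296,62)]
u,r=fit([(c,P,U)],[.46,.38,0]);print("pusher",u,np.degrees(u[2]),r)
for uv in [(240,70),(326,70)]: print(unproj(c,uv,.006))
```

```text
pusher [0.4633 0.3848 0.0194] 1.1125351555610012 [[-0.9958 -0.2838]
 [ 1.4621 -0.4411]
 [-0.0491  3.2585]
 [-0.0031  3.1218]
 [-0.4285 -0.3653]
 [ 0.3412 -0.4838]]
[0.3672 0.3483 0.006 ]
[0.3662 0.4171 0.006 ]
```

Run:
```python
from h import *
np.set_printoptions(precision=4,suppress=True)
robot.line_to([.4628,.3832,.17],rotation=[180,0,181.1])
print(robot.line_to([.4628,.3832,.114],vel=.08,guard=8))
o=robot.observe();print(o["tool_pos"],o["ft_force"])
robot.set_gripper(.015)
robot.pause(.2)
o=robot.observe();print(o["tool_pos"],o["tcp_rot"],o["ft_force"],o["gripper_width"],o["time"])
im=robot.grab_frame("wrist"); cv2.imwrite("pics/w2.png",im)
```

```text
False
[0.463  0.3833 0.1144] [ 0.9689 -1.1494  0.4732]
[0.463  0.3833 0.1143] [ 179.9856    0.0259 -178.8973] [-1.1001 -0.4654  3.4561] 0.021389431685149715 3.7
```

View pics/w2.png

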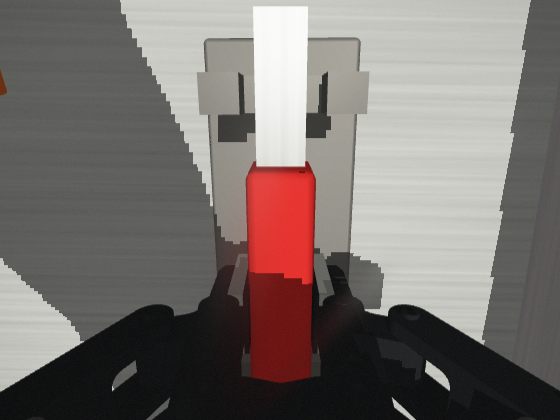

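The grasp is centred: the handle is between the pads at (282,270) and the bar is in the notch at (282,90). Next I'll lift, carry it over and look.

```bash
cat >> h.py <<'E'
YS=-81.0
D=np.array([np.cos(np.radians(YS)),np.sin(np.radians(YS))]); O=np.array([.5307,-.1536])
def at(x,z,y=0.): # TCP pose for pusher origin at slide x
    p=O+D*x+np.array([-D[1],D[0]])*y; return [p[0],p[1],z]
def ft(n=12,dt=.01):
    a=[]
    for _ in range(n):
        o=robot.observe(); a.append(o["ft_force"]); robot.pause(dt)
    return np.mean(a,0)
E
python3 - <<'E'
from h import *
np.set_printoptions(precision=4,suppress=True)
robot.line_to([.463,.3833,.28],vel=.12)
robot.move_pose(at(-.316,.28),[180,0,YS+180])
robot.line_to(at(-.316,.15),vel=.12)
robot.pause(.2)
o=robot.observe();print(o["tool_pos"],o["tcp_rot"],ft(),o["gripper_width"],o["time"])
for n in("top","scene","wrist"):cv2.imwrite(f"pics/{n}3.png",robot.grab_frame(n))
np.save("w3.npy",robot.get_calibration("wrist"),allow_pickle=True)
im=cv2.imread("pics/top3.png")[140:280,190:380];cv2.imwrite("pics/c3.png",cv2.resize(im,None,fx=4.2,fy=4.2,interpolation=cv2.INTER_CUBIC))
im=cv2.imread("pics/scene3.png")[140:290,90:380];cv2.imwrite("pics/c3s.png",cv2.resize(im,None,fx=2.7,fy=2.7,interpolation=cv2.INTER_CUBIC))
E
```

```text
[0.4816 0.1585 0.1506] [179.94     0.0063  99.0007] [-0.2744 -0.0461 -2.0306] 0.020927687550540214 7.675
```

View pics/c3.png

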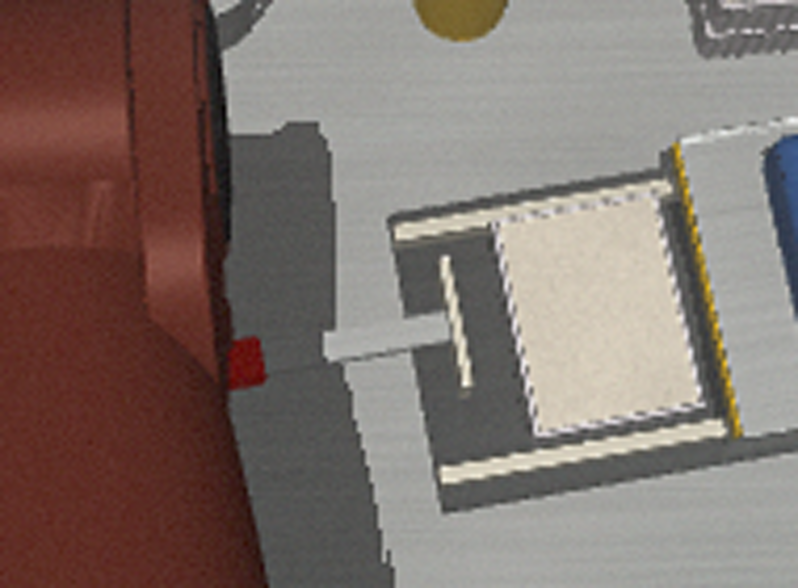

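View pics/c3s.png

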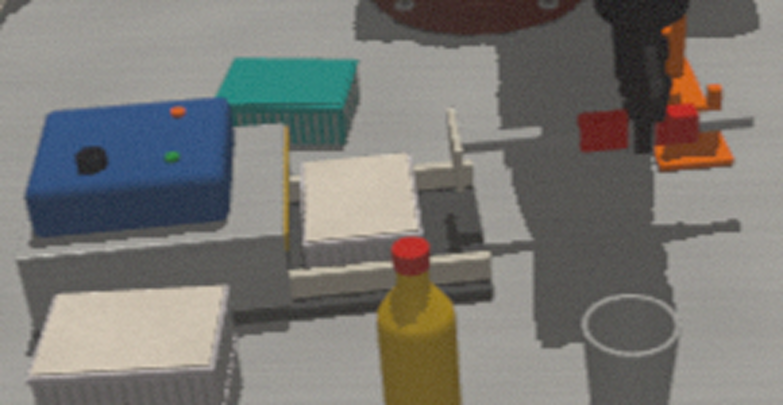

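The plate's top edge runs from about (446,257) to (468,386) in the crop. It is ahead of the slide's open end and behind the tray. I'll convert it to the slide frame.

Run:
```python
from h import *
np.set_printoptions(precision=4,suppress=True)
c=robot.get_calibration("top")
for uv,z in [((449,257),.111),((471,386),.111),((445,322),.111)]:
    p=unproj(c,(uv[0]/4.2+190-.4,uv[1]/4.2+140-.4),z); d=p[:2]-O
    print(p,D@d,np.array([-D[1],D[0]])@d)
```

```text
[0.5394 0.0088 0.111 ] -0.1590063913499619 0.03398814671910939
[ 0.4702 -0.0006  0.111 ] -0.16057253770166485 -0.03584198807615459
[0.5044 0.0119 0.111 ] -0.16757291573763966 -5.12288761961841e-05
```

Run:
```python
from h import *
import json
np.set_printoptions(precision=3,suppress=True)
print(robot.line_to(at(-.316,.0965,.001),vel=.08,guard=6))
robot.pause(.2); b=ft(20); np.save("b.npy",b); print("base",b,robot.observe()["tool_pos"])
f=lambda: -(ft()-b)[:2]@D
print(robot.line_to(at(-.287,.0965,.001),vel=.05,guard=4)); print(f())
for x in (-.27,-.25,-.22,-.186):
    g=robot.line_to(at(x,.0965,.001),vel=.03,guard=7); print(x,g,f(),ft()-b)
    if g: break
print(robot.observe()["time"])
for n in("top","scene"):cv2.imwrite(f"pics/{n}4.png",robot.grab_frame(n))
im=cv2.imread("pics/top4.png")[140:280,190:380];cv2.imwrite("pics/c4.png",cv2.resize(im,None,fx=4.2,fy=4.2,interpolation=cv2.INTER_CUBIC))
```

```text
False
base [ 0.059  0.121 -2.326] [0.482 0.159 0.097]
False
-0.22904212951833572
-0.27 False -0.5193905379979206 [ 0.099 -0.191  0.096]
-0.25 False -0.08877018477395453 [ 0.021 -0.162 -0.058]
-0.22 False 0.12268631154084153 [0.037 0.092 0.332]
-0.186 False -0.182799489170139 [ 0.075 -0.015  0.208]
14.7083
```

View pics/c4.png

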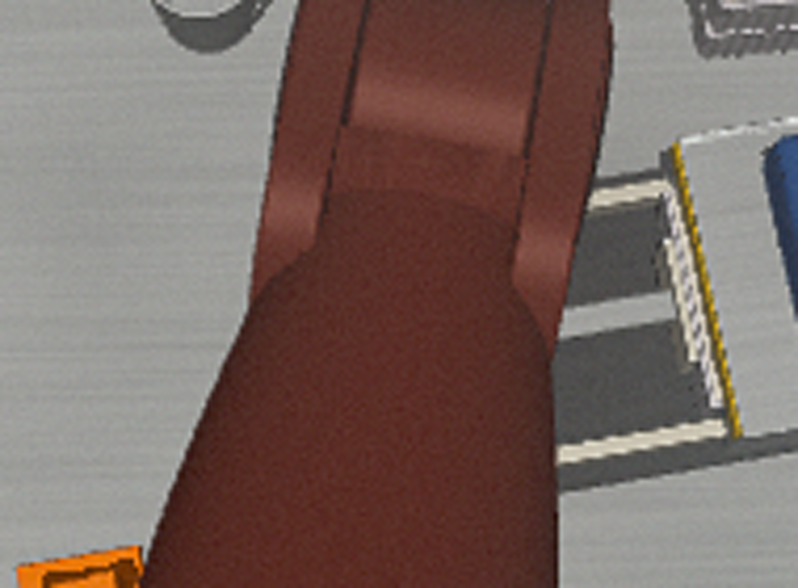

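View pics/scene4.png

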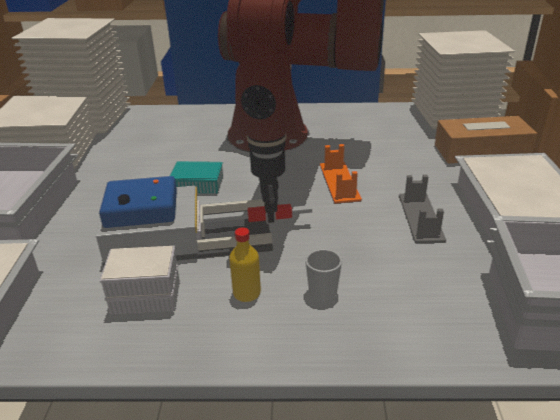

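The tray is entering the hood with the plate flush behind it, about 10 mm before the mouth, and no contact with the stop yet. I'll continue in 1 mm guarded steps with force readings.

Run:
```python
from h import *
np.set_printoptions(precision=3,suppress=True)
b=np.load("b.npy"); f=lambda n=10: -(ft(n)-b)[:2]@D
x=-.186; L=[]
while x<-.119:
    x+=.001
    g=robot.line_to(at(x,.0965,.001),vel=.008,guard=5)
    F=f(); L.append((round(x,4),round(F,2)))
    if g or (F>1.0 and f(20)>1.0): break
print(L,g,f(30)); o=robot.observe(); print(D@(o["tool_pos"][:2]-O),o["time"])
```

```text
[(-0.185, np.float64(1.83))] False 2.45681082188927
-0.18503238764417881 15.5833
```

That is 9 mm before the nearest possible stop, so it is the sliding friction held between slow steps, about 2.4 N. I'll use it as the running baseline.

```bash
cat > step.py <<'E'
from h import *
import sys
b=np.load("b.npy"); f=lambda n=10: -(ft(n)-b)[:2]@D
x=float(sys.argv[1]); end=float(sys.argv[2]); lim=float(sys.argv[3]); L=[]; g=False
while x<end-1e-6:
    x+=.001
    g=robot.line_to(at(x,.0965,.001),vel=.008,guard=4.5)
    F=f(); L.append((round(x*1e3),round(float(F),2)))
    if g or (F>lim and f(20)>lim): break
print(L,g,f(30)); o=robot.observe(); print(D@(o["tool_pos"][:2]-O),o["time"])
E
python3 step.py -.185 -.178 4
```

```text
[(-184, 1.32), (-183, 1.31), (-182, 1.52), (-181, 1.31), (-180, 1.37), (-179, 1.38), (-178, 1.42)] False 1.3195779310446933
-0.1779178070782674 18.3417
```

```bash
python3 step.py -.178 -.119 3.2
```

```text
[(-177, 1.24), (-176, 1.25), (-175, 1.3), (-174, 1.45), (-173, 1.57), (-172, 1.35), (-171, 1.53), (-170, 1.16), (-169, 1.62), (-168, 1.41), (-167, 1.39), (-166, 1.23), (-165, 1.57), (-164, 2.14), (-163, 3.92)] False 4.322137242208992
-0.163058995442617 24.1333
```

The force rose 0.7 N and then about 1.8 N/mm above the steady 1.4 N, which fits the spring at about 2 mm compression. I'll withdraw slowly and carry the pusher back.

Run:
```python
from h import *
np.set_printoptions(precision=4,suppress=True)
b=np.load("b.npy"); f=lambda n=10: -(ft(n)-b)[:2]@D
for x in(-.164,-.165,-.167,-.172):
    robot.line_to(at(x,.0965,.001),vel=.008); print(x,f())
robot.line_to(at(-.316,.0965,.001),vel=.1)
robot.pause(.15);print("free",f(20))
for n in("top","scene"):cv2.imwrite(f"pics/{n}5.png",robot.grab_frame(n))
robot.line_to(at(-.316,.28,.001),vel=.15)
robot.move_pose([.463,.3833,.28],[180,0,181.1])
robot.line_to([.463,.3833,.145],vel=.12)
robot.pause(.2)
o=robot.observe();print(o["tool_pos"],o["tcp_rot"],ft(),o["gripper_width"],o["time"])
for n in("top","scene","wrist"):cv2.imwrite(f"pics/{n}6.png",robot.grab_frame(n))
a=cv2.imread("pics/scene5.png")[150:280,90:290];b_=cv2.imread("pics/scene6.png")[150:280,290:490]
cv2.imwrite("pics/c6.png",np.hstack([cv2.resize(i,None,fx=2,fy=2,interpolation=cv2.INTER_CUBIC) for i in(a,b_)]))
```

```text
-0.164 -0.23891518756461116
-0.165 -0.0511138486196763
-0.167 0.2527138806980456
-0.172 -0.20689606321408302
free -0.08373646762346217
[0.4633 0.3835 0.1457] [ 179.9751    0.0545 -178.8977] [ 0.0256  0.0442 -2.229 ] 0.02129440434196367 32.0083
```

View pics/c6.png

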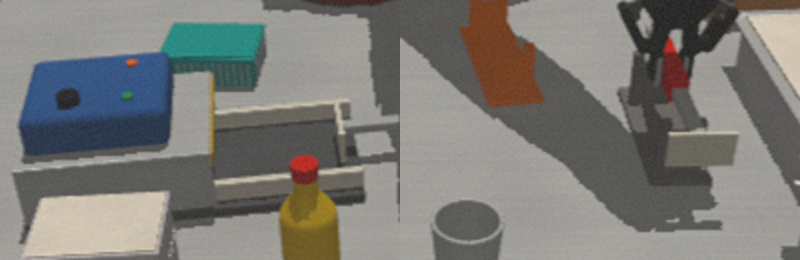

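View pics/wrist6.png

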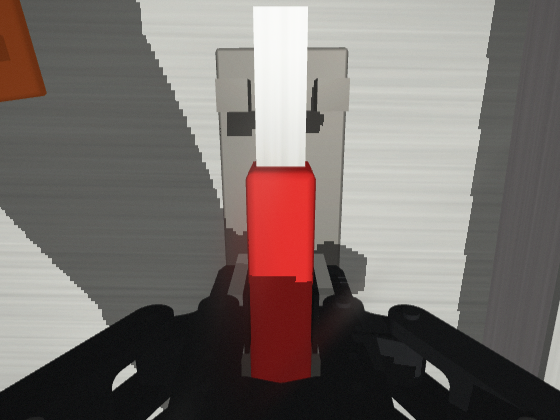

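View pics/top6.png

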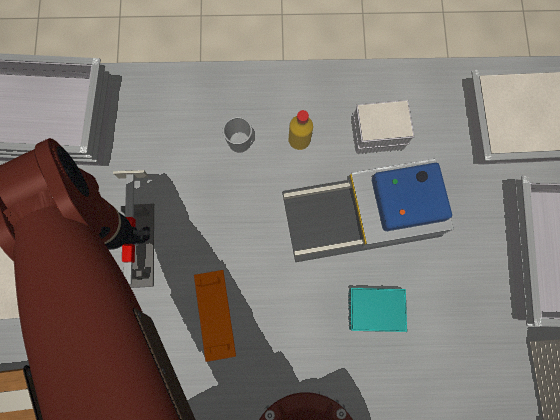

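The pusher sits unchanged in the hand, with the bar at columns 255–307 as at the pick. It is over its notches, and the slide before the hood is empty. I'll lower it and release.

Run:
```python
from h import *
np.set_printoptions(precision=4,suppress=True)
g=robot.line_to([.463,.3833,.1143],vel=.04,guard=5)
robot.pause(.2);o=robot.observe();print(g,o["tool_pos"],ft())
robot.set_gripper(.05); robot.pause(.2)
robot.set_gripper(.085)
robot.line_to([.463,.3833,.25],vel=.1)
robot.pause(.3)
c=robot.get_calibration("wrist");cv2.imwrite("pics/w7.png",robot.grab_frame("wrist"))
robot.goto_joints([54.5,6,5.5,89.6,0,77.5])
robot.pause(.3)
print(robot.observe()["time"],ft())
for n in("top","scene"):cv2.imwrite(f"pics/{n}7.png",robot.grab_frame(n))
a=cv2.imread("pics/top7.png");t=cv2.imread("pics/top0.png")
d=cv2.absdiff(a,t).max(2); print([ (n,int((d[y0:y1,x0:x1]>40).sum())) for n,x0,x1,y0,y1 in (("cup",220,258,112,155),("bottle",285,318,108,152),("stack",348,416,96,155),("rest",112,160,170,292),("turq",345,412,282,335))])
```

```text
True [0.4625 0.3831 0.1143] [-0.6299 -0.1882  5.52  ]
37.6083 [-0.2539  0.008  -0.0382]
[('cup', 0), ('bottle', 0), ('stack', 0), ('rest', 127), ('turq', 0)]
```

View pics/scene7.png

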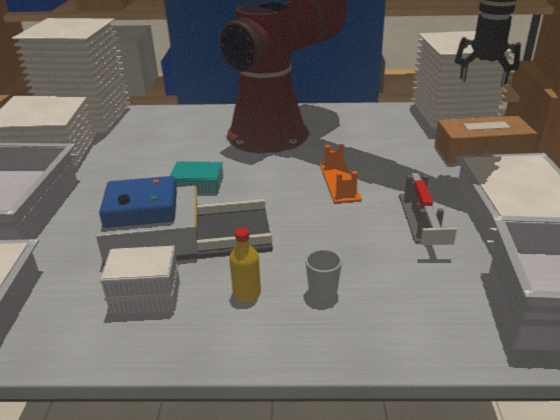

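View pics/w7.png

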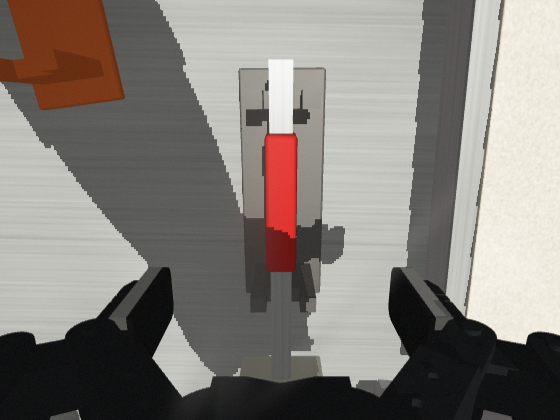

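The pusher lies in its notches within about 1–2 mm of where it started: the handle runs from (266,135) to (297,271) in the wrist view. The tray is out of sight inside the hood, and the cup, bottle and stack have not moved. I'll hand the job in.

```bash
python3 -c "
from plant import robot
robot.job_done()"
```

```text
the job is handed in; nothing more can be done
```

I pushed the meal tray into the hood with the red pusher until it met the sprung stop, laid the pusher back on the grey rest, and handed the job in at about 38 s.

- **Press on the stop:** Sliding friction was steady at about 1.4 N. The push then rose to about 4.3 N over the last 1–2 mm, so the spring carried about 2.9 N at roughly 2 mm, well under the 9 N limit. The stop met the tray about 108 mm inside the mouth, within the stated 95–145 mm.
- **After withdrawing:** The push force was back to zero within 1 mm of backing off. That fits the tray staying pressed with about 1.4 N, but it is inferred from the forces because the tray was hidden in the hood.
- **Pusher and bystanders:** The last pictures show the pusher in its notches within about 1–2 mm of its start. The cup, bottle and spare trays show no change in the top view.
- **Checks that disagreed:**
  - The first slow 1 mm step read 1.8–2.5 N, above the later 1.4 N. I took it as friction because the plate was still 9 mm short of the nearest possible stop.
  - The top and wrist cameras differed by about 4 mm on the pusher's position. I used a value between them, and the grasp was clean.

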